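# Slide the green reagent packs home in the sloped tray

## Robot

A 7-joint arm with a two-finger parallel gripper is mounted at the origin on the work surface. World frame = base frame: x ahead of the robot, y to its left, z up, the work surface at z = 0. Lengths are in m, angles in rad, forces in N, time in s.
With the tool pointing down it reaches from about 0.425 to 0.875 m from the base axis. Payload 4.7 kg.
Tool frame: the origin (TCP) lies at the very end of the fingers, on their centre line; the grasp point (between the pads) lies 19 mm behind it; z points along the fingers, y is the direction in which the jaws open and shut (so a half turn about z gives the same grasp; the last joint's range is limited). The gripper opens to 87 mm and grips with 3 to 60 N. Pads are 19 mm wide; open, the fingers measure 117 mm over their backs; the gripper's body (75 mm by 190 mm) begins 51 mm behind the grasp point.
Start: joints at [-1.185, 0.321, -0.07, 1.45, 0.023, 1.371, -0.057], TCP at [0.236, 0.606, 0.223] pointing down, gripper open.
Joint ranges: [-2.86, 2.86], [-0.3, 2.09], [-1.38, 1.24], [0.06, 2.45], [-1.56, 4.7], [0.09, 2.05], [-2.69, 2.69]. Speed limits (rad/s): [2.57, 2.57, 3.14, 3.14, 3.14, 3.14, 3.14].

## Interface

Orientations are given as a rotation vector (axis times angle).
In Python, from station import robot gives the robot as it stands. The module is installed in compiled form; this text tells all that it offers.
- The arm moves only by the tool step_arm, never from a script. Its argument "rows" is a list of rows, each a list of 2 entries, a list of its own where there are three numbers: the shift along the tool's x, y, z as a fraction of full scale, then the turn about the tool's z as a fraction of full scale. In form: [[[x, y, z], roll], ...]. A call has 1 to 20 rows; each row is the pose to reach, as a shift and turn from the pose commanded when the call began, along the tool's axes at that moment; what a row does not reach only later rows make up. Full scale, the value 1, is 1000 mm for a shift and 90 degrees for a turn. A row lasts 1/12 s, in which the tool goes at most 41.7 mm and 7.16 degrees, less where a joint would pass 70% of its speed; a pose out of reach is approached as far as the arm can. A call with a number of a shift or a turn outside -1 to 1 is refused whole. A call with a gripper value outside its range is refused whole. "jaw" is the opening in per cent of the stroke, from 0 (shut) to 100 (fully open), set as the call begins (left out, the last holds). The fingers move at their own pace and stop on an object; "squeeze" is the grip in N (left out, the last holds). Time passes only in rows, so rows that repeat a pose let the fingers close. It gives the time, the measured TCP pose, the force and the opening at its end, in the units of the state.
- robot.get_obs(): the state, without advancing time (a new reading comes with each control period).
- robot.snapshot(name): name is "scene" or "side" or "wrist"; returns the picture (420x560x3 uint8, red, green, blue); there is no depth.
- robot.get_calibration(name): a dict with "camera_matrix" (3x3 intrinsics, pixels), "D" ([k1, k2, p1, p2, k3] as OpenCV has them; the pictures are not rectified), "rvec" (rotation vector, rad) and "tvec" (3), from world to camera coordinates, as OpenCV has them. Camera axes: x right, y down, z forward; pixel columns grow to the right and rows downward; lengths in m; the calibration is good to about 2 mm. A picture is of the moment at which its call begins: read the wrist's pose just before it. get_calibration takes no time and is no camera call; for the wrist camera it gives the pose at the moment of the call.
- robot.job_done(): hands the job in, once; it reports no verdict.
The state is a dict: "clock": time; "joint_positions": joint angles; "joint_vel": joint speeds; "joint_torque": joint torques, N m; "position": TCP position; "eef_rot": TCP orientation; "wrist_force": force on the tool from outside, world axes, zero at the start; "moment": the same for the moment, N m; "opening": finger opening in m.
Only numpy, scipy, OpenCV 4.12 (cv2) and the standard library are available. Lean on these libraries where they do the work, as an engineer would, in place of code of your own. Each camera call takes 0.05 s, during which the arm holds its last target. There are 200 camera calls.

## Task

Three reagent packs were left near the top of the sloped tray on the lab bench. Slide the two green-capped packs down their lanes until each stands upright against the blue back stop at the low end, and leave the orange-capped pack where it stands.

Things in the scene. Friction and masses are not known exactly. Their poses are not given: they have to be found in the camera images.
- tray: fixed sloped tray, 260 x 224 mm, grey bed, white rails, 34 mm high blue stop across the low end. Origin: on the bench under its middle; x level, towards the stop; z up. Bed 52 mm above the origin, falling along +x at 0.21 rad; stop face 126 mm down the slope from the middle. Three 52 mm lanes at y = -76, 0, 76 mm, between 10 mm high ridges. Pack centre fully home: x 99, z 56 mm
- green_1_center (a point): white plastic reagent pack with two green screw caps (30 and 17 mm wide) and green band, 60 mm long (x, down the slope), 42 mm wide, 50 mm tall (38 to the flat top, then caps), 0.18 kg. Point: its centre, 25 mm above its underside. Stands near the top of a lane, any lane; friction holds it until pushed
- green_2_center (a point): second pack, the same as the first: white plastic reagent pack with two green screw caps (30 and 17 mm wide) and green band, 60 mm long (x, down the slope), 42 mm wide, 50 mm tall (38 to the flat top, then caps), 0.18 kg. Point: its centre, 25 mm above its underside. Stands near the top of a lane, any lane; friction holds it until pushed
- orange_center (a point): pack to be left alone: white plastic reagent pack with two orange screw caps (30 and 17 mm wide) and orange band, 60 mm long (x, down the slope), 42 mm wide, 50 mm tall (38 to the flat top, then caps), 0.18 kg. Point: its centre, 25 mm above its underside. Stands near the top of a lane, any lane; friction holds it until pushed
Things that resemble listed ones, but are neither listed nor needed, are in the scene too. Leave any purple look-alike of the part that bears green_1_center alone.

How it is judged:
By the outcome, as a careful person would: the job done as asked, in the order asked, and still so for the second after the job is handed in, with the robot touching nothing.
It also fails if it takes over 45 s, if anything falls off the work surface, if the arm or the gripper's body presses on something with over 40 N, if the wrist force passes 120 N, or if a joint passes its speed limit or range.

## Working session

There is one attempt and no reset: what is moved stays moved. The work goes in short steps, Python scripts to look and compute and a tool call to move; the robot and the scene stay as the last step left them, time stands still between calls to the robot, and variables do not carry over. Pictures are saved under pics/ and viewed, on a budget of 10 in all, crops included, one or two more only if the job needs it, and the job is handed in when it is done.

Besides the shell and the picture viewer there is one more tool, called after "Call:" by a JSON object that holds its "fn" and its "kwargs". step_arm: Moves the arm, as the interface text tells. Shift numbers are shares of 1000 mm and turn numbers shares of 90 degrees, none past 1 either way. Its arguments: {"type":"object","properties":{"rows":{"type":"array","items":{"type":"array"}},"jaw":{"type":"number"},"squeeze":{"type":"number"}},"required":["rows"]}

```bash
mkdir -p pics
python3 - <<'E'
from station import robot
import cv2,numpy as np
o=robot.get_obs();print({k:np.round(o[k],3) for k in('clock','position','eef_rot','opening')})
a=[]
for n in('scene','side'):
    im=robot.snapshot(n)[:,:,::-1];cv2.imwrite(f'pics/{n}0.png',im)
    c=robot.get_calibration(n);R=cv2.Rodrigues(np.array(c['rvec']))[0];print(n,np.round(-R.T@np.array(c['tvec']).ravel(),3),np.round(R[2],2),np.round(c['D'],3),c['camera_matrix'][0][0])
E
```

```text
{'clock': np.float64(0.0), 'position': array([0.236, 0.605, 0.221]), 'eef_rot': array([-5.810e-01, -3.087e+00,  3.000e-03]), 'opening': np.float64(0.087)}
scene [0.892 0.289 0.435] [-0.69 -0.47 -0.55] [-0.027  0.     0.     0.     0.   ] 393.44456350890033
side [0.269 0.415 0.603] [ 0.23 -0.63 -0.74] [-0.062  0.     0.     0.     0.   ] 469.92303609946333
```

View pics/scene0.png

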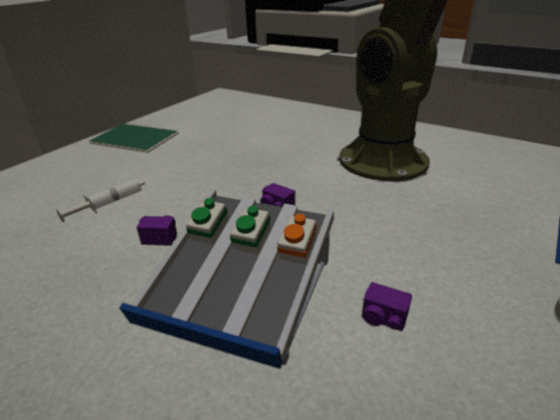

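View pics/side0.png

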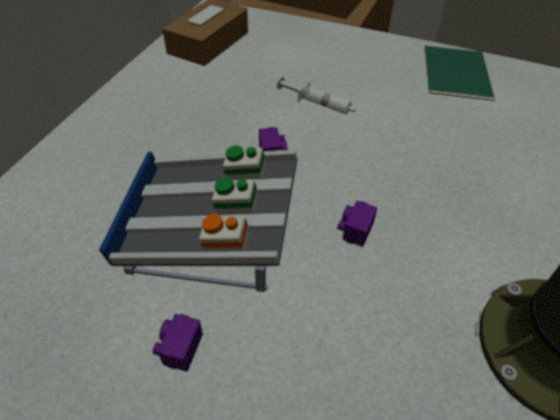

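The scene view has green caps at (205,213) and (248,222) and orange at (295,232). The side view has green at (237,153) and (228,185) and orange at (215,224). The purple blocks are off the tray on the bench. Next I'll triangulate.

```bash
cat > h.py <<'E'
from station import robot
import cv2,numpy as np
def cal(n):
    c=robot.get_calibration(n);K=np.array(c['camera_matrix']);D=np.array(c['D']);R=cv2.Rodrigues(np.array(c['rvec']))[0];return K,D,R,np.array(c['tvec']).ravel()
def tri(ps,cs):
    P=[np.c_[c[2],c[3]] for c in cs]
    u=[cv2.undistortPoints(np.array(p,float).reshape(1,1,2),c[0],c[1]).reshape(2,1) for p,c in zip(ps,cs)]
    X=cv2.triangulatePoints(P[0],P[1],u[0],u[1]);X=(X[:3]/X[3]).ravel()
    e=[np.linalg.norm(cv2.projectPoints(X.reshape(1,3),cv2.Rodrigues(c[2])[0],c[3],c[0],c[1])[0].ravel()-p) for p,c in zip(ps,cs)]
    return X,max(e)
def blobs(im,lo,hi,mn=15,smin=130,vmin=60):
    h=cv2.cvtColor(im,cv2.COLOR_RGB2HSV);m=cv2.inRange(h,(lo,smin,vmin),(hi,255,255))
    n,l,s,c=cv2.connectedComponentsWithStats(m)
    return sorted([(int(s[i,4]),np.round(c[i],1).tolist()) for i in range(1,n) if s[i,4]>=mn],reverse=True),m,l
E
python3 - <<'E'
from h import *
for n in('scene','side'):
    im=cv2.imread(f'pics/{n}0.png')[:,:,::-1].copy()
    for t,lo,hi in(('g',45,75),('o',3,18),('b',100,118)):
        b,m,l=blobs(im,lo,hi,20);print(n,t,b[:9])
        if t=='b':
            c=max(cv2.findContours(m,0,2)[0],key=cv2.contourArea);print(cv2.approxPolyDP(c,4,True).reshape(-1,2).tolist())
a,b=(cv2.imread(f'pics/{n}0.png') for n in('scene','side'))
v=np.hstack([cv2.resize(a[180:370,115:345],(400,330),interpolation=2),cv2.resize(b[125:305,95:315],(400,330),interpolation=2)])
cv2.imwrite('pics/crop0.png',v)
E
```

```text
scene g [(190, [245.1, 221.9]), (168, [200.3, 213.3]), (49, [252.2, 209.1]), (43, [208.7, 201.3])]
scene o [(398, [295.2, 229.1]), (159, [292.3, 252.0])]
scene b [(1054, [202.0, 329.1]), (79, [558.2, 249.0])]
[[121, 306], [278, 351]]
side g [(181, [223.6, 183.8]), (134, [234.1, 151.3]), (50, [241.4, 183.0]), (35, [250.5, 150.2])]
side o [(322, [205.7, 26.7]), (309, [212.3, 223.0]), (128, [238.4, 238.5]), (107, [231.1, 222.6]), (65, [353.7, 14.8]), (60, [214.7, 243.9]), (59, [277.5, 6.6]), (42, [318.5, 15.1]), (28, [371.7, 3.3])]
side b [(425, [124.5, 203.0])]
[[150, 153], [101, 250]]
```

View pics/crop0.png

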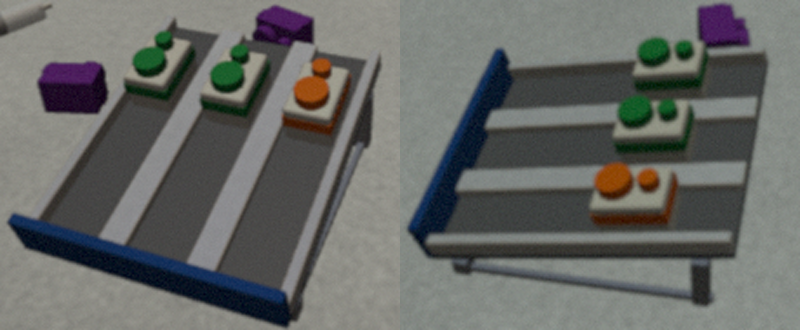

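Run:
```python
from h import *
cs=[cal('scene'),cal('side')];B=[]
for n in('scene','side'):
    im=cv2.imread(f'pics/{n}0.png')[:,:,::-1].copy()
    g=blobs(im,40,85,25,90,30)[0];o=blobs(im,3,18,25,110,60)[0];print(n,g,o[:6]);B.append(im)
X,e=tri([(121,305),(150,152.5)],cs);Y,e2=tri([(282,349),(100.5,250)],cs);print('stop',X,Y,e,e2,np.linalg.norm(X-Y))
```

```text
scene [(1118, [133.5, 136.1]), (341, [247.0, 220.4]), (319, [202.7, 211.8]), (177, [251.5, 237.1]), (172, [207.7, 227.8])] [(423, [295.1, 229.0]), (168, [292.2, 252.0])]
side [(2499, [457.2, 71.2]), (250, [224.0, 185.0]), (206, [235.7, 203.1]), (198, [234.2, 152.7]), (185, [245.3, 169.3]), (85, [241.7, 184.0]), (67, [250.8, 151.7])] [(2156, [256.3, 16.1]), (322, [212.4, 222.9]), (142, [238.8, 238.1]), (112, [231.0, 222.5]), (63, [214.6, 243.9])]
stop [ 0.7044319  -0.10004952  0.0541442 ] [0.65244963 0.12075776 0.05972479] 0.06103624111152805 1.2700501058419746 0.226912219585641
```

Run:
```python
from h import *
cs=[cal('scene'),cal('side')]
P={'gA':[(200.8,214.5),(234.2,152.7),(209,201.7),(250.8,151.7)],'gB':[(245.5,223),(224,185),(252.8,209.8),(241.7,184)],'o':[(293.5,233),(212.4,222.9),(299.5,218.5),(231,222.5)]}
X0=np.array([.7044,-.1000,0]);Y0=np.array([.6524,.1208,0]);d=(Y0-X0)/np.linalg.norm(Y0-X0)
# tray x axis horizontal, perpendicular to d, pointing to stop (away from caps)
for k,p in P.items():
    b,e=tri(p[:2],cs);s,f=tri(p[2:],cs);v=(b-s);print(k,b.round(4),s.round(4),round(e,1),round(f,1),'yaw',np.degrees(np.arctan2(v[1],v[0])).round(1))
print('d',d,np.degrees(np.arctan2(d[1],d[0])))
```

```text
gA [ 0.5375 -0.1022  0.104 ] [ 0.5104 -0.1079  0.1108] 0.5 0.1 yaw 11.9
gB [ 0.5204 -0.0282  0.1044] [ 0.4935 -0.034   0.111 ] 0.7 0.7 yaw 12.2
o [0.5035 0.0453 0.1031] [0.4767 0.0398 0.1103] 0.9 0.5 yaw 11.7
d [-0.2292359  0.9733709  0.       ] 103.25209014514164
```

```bash
cat >> h.py <<'E'
from scipy.spatial.transform import Rotation as Ro
def tool(w):
    o=robot.get_obs();return np.round(Ro.from_rotvec(o['eef_rot']).as_matrix().T@(np.array(w)-o['position']),4)
TH=np.radians(13)
def tr(ex,ey,z): return np.array([ex*np.cos(TH)-ey*np.sin(TH),ex*np.sin(TH)+ey*np.cos(TH),z])
E
python3 -c "
from h import *
for w in((.45,.3,.221),tr(.425,-.2203,.2)):print(w,tool(w))
R=Ro.from_rotvec(robot.get_obs()['eef_rot']).as_matrix();print(R.round(3),np.degrees(np.arctan2(R[1,1],R[0,1])))"
```

```text
(0.45, 0.3, 0.221) [-0.3102 -0.2065  0.0009]
[ 0.46366399 -0.11904953  0.2       ] [-0.4752 -0.5919  0.0226]
[[-0.932  0.363 -0.001]
 [ 0.363  0.932 -0.002]
 [-0.    -0.002 -1.   ]] 68.69802458655684
```

Call:
{"fn": "step_arm", "kwargs": {"rows": [[[-0.31,-0.206,0],-0.38],[[-0.31,-0.206,0],-0.38],[[-0.31,-0.206,0],-0.38],[[-0.31,-0.206,0],-0.38],[[-0.31,-0.206,0],-0.38],[[-0.31,-0.206,0],-0.38],[[-0.31,-0.206,0],-0.38],[[-0.31,-0.206,0],-0.38],[[-0.475,-0.592,0.02],-0.38],[[-0.475,-0.592,0.02],-0.38],[[-0.475,-0.592,0.02],-0.38],[[-0.475,-0.592,0.02],-0.38],[[-0.475,-0.592,0.02],-0.38],[[-0.475,-0.592,0.02],-0.38],[[-0.475,-0.592,0.02],-0.38],[[-0.475,-0.592,0.02],-0.38],[[-0.475,-0.592,0.02],-0.38],[[-0.475,-0.592,0.02],-0.38],[[-0.475,-0.592,0.02],-0.38],[[-0.475,-0.592,0.02],-0.38]], "jaw": 0}}

```text
clock: 1.77
position: [0.4625, -0.1277, 0.2025]
eef_rot: [0.334, -3.124, 0.006]
wrist_force: [-0.3, 0.5, -0.2]
opening: 0.0004
```

Run:
```python
from h import *
a=robot.snapshot('wrist');b=robot.snapshot('side')
o=robot.get_obs();print(o['clock'],o['position'].round(4) if hasattr(o['position'],'round') else o['position'],np.round(o['joint_positions'],2))
R=Ro.from_rotvec(o['eef_rot']).as_matrix();print(np.degrees(np.arctan2(R[1,1],R[0,1])))
cv2.imwrite('pics/c1.png',np.hstack([a[:,:,::-1][:,::1],b[:,:,::-1]])[:, :] if 0 else cv2.resize(np.hstack([a,b])[:,:,::-1],(800,300)))
for ey in(-.2203,-.1444):print(tr(.425,ey,.086),tool(tr(.425,ey,.086)),tool(tr(.425+.142,ey,.086-.0302)))
```

```text
1.8667 [ 0.4631 -0.1201  0.2023] [-0.36 -0.06  0.55  1.91  0.03  1.28  1.97]
102.64168165249286
[ 0.46366399 -0.11904953  0.086     ] [-0.0008  0.0009  0.1163] [-0.1428  0.0018  0.1464]
[ 0.44659021 -0.04509484  0.086     ] [-0.0003  0.0768  0.1163] [-0.1424  0.0777  0.1464]
```

View pics/c1.png

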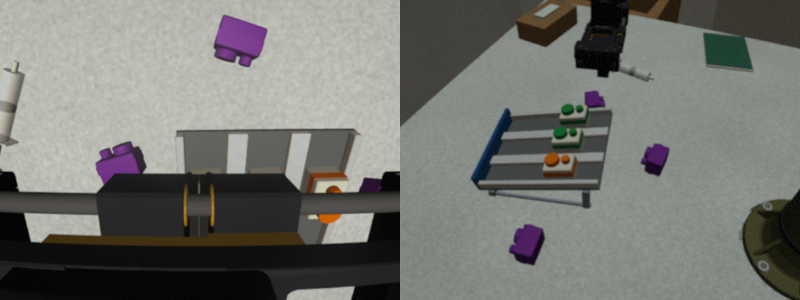

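The fingers line up with the outer green lane (wrist view about (200,205), lane at x 185-228), and the packs haven't moved. Lowering behind pack A.

Call:
{"fn": "step_arm", "kwargs": {"rows": [[[0,0.001,0.04],0],[[0,0.001,0.08],0],[[0,0.001,0.1],0],[[0,0.001,0.116],0],[[0,0.001,0.116],0],[[0,0.001,0.116],0]]}}

```text
clock: 2.37
position: [0.4629, -0.116, 0.086]
eef_rot: [0.356, -3.119, -0.001]
wrist_force: [-0.2, -0.5, 0.5]
opening: 0.0006
```

Run:
```python
from h import *
b=robot.snapshot('side');a=robot.snapshot('scene')
v=np.hstack([cv2.resize(a[140:330,115:345],(400,330)),cv2.resize(b[100:280,110:330],(400,330))])
cv2.imwrite('pics/c2.png',v[:,:,::-1]);print(robot.get_obs()['position'],robot.get_obs()['wrist_force'])
```

```text
[ 0.46452901 -0.116787    0.08773855] [ 0.14284644 -0.4188188  -0.78703758]
```

View pics/c2.png

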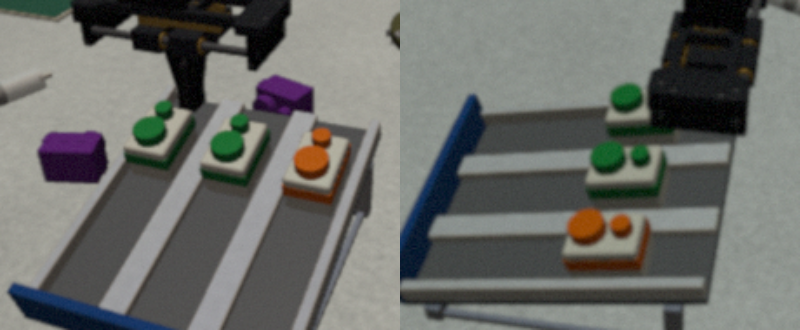

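The fingers are down at (190,85) in the scene crop, behind pack A and clear of it. Pushing slowly down the slope.

Call:
{"fn": "step_arm", "kwargs": {"rows": [[[-0.006,-0.002,0.001],0],[[-0.012,-0.002,0.003],0],[[-0.018,-0.002,0.004],0],[[-0.024,-0.002,0.005],0],[[-0.03,-0.002,0.006],0],[[-0.036,-0.002,0.008],0],[[-0.042,-0.002,0.009],0],[[-0.048,-0.002,0.01],0],[[-0.054,-0.002,0.011],0],[[-0.06,-0.002,0.013],0],[[-0.066,-0.002,0.014],0],[[-0.072,-0.002,0.015],0],[[-0.078,-0.002,0.017],0],[[-0.084,-0.002,0.018],0],[[-0.09,-0.002,0.019],0],[[-0.096,-0.002,0.02],0],[[-0.102,-0.002,0.022],0],[[-0.108,-0.002,0.023],0],[[-0.114,-0.002,0.024],0],[[-0.12,-0.002,0.026],0]]}}

```text
clock: 4.13
position: [0.5816, -0.0925, 0.0606]
eef_rot: [-0.353, 3.121, 0.0]
wrist_force: [-1.8, -0.7, 2.2]
opening: 0.0005
```

Run:
```python
from h import *
b=robot.snapshot('side');a=robot.snapshot('scene')
v=np.hstack([cv2.resize(a[170:360,115:345],(400,330)),cv2.resize(b[125:305,80:300],(400,330))])
cv2.imwrite('pics/c3.png',v[:,:,::-1]);o=robot.get_obs();print(o['position'],o['wrist_force'])
R=Ro.from_rotvec(o['eef_rot']).as_matrix();print(np.degrees(np.arctan2(R[1,1],R[0,1])))
```

```text
[ 0.58194898 -0.09210912  0.06027361] [ 0.16570644 -0.21808865  0.16203725]
102.94727723919618
```

View pics/c3.png

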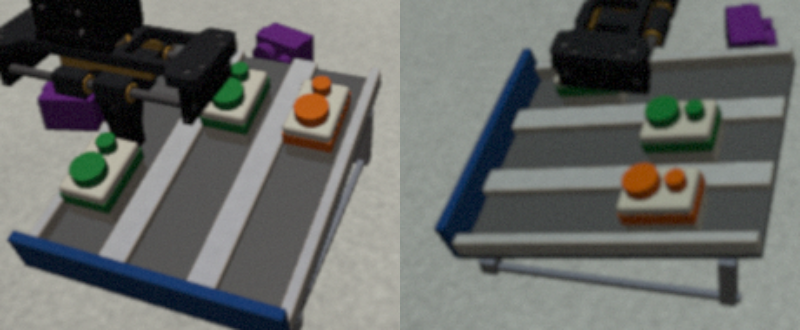

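Pack A is sliding upright: cap at (88,168) in the crop, with a gap still left to the stop. Continuing.

Call:
{"fn": "step_arm", "kwargs": {"rows": [[[-0.005,0,0.001],0],[[-0.01,0,0.002],0],[[-0.014,0,0.003],0],[[-0.018,0,0.004],0],[[-0.021,0,0.0045],0],[[-0.024,0,0.005],0],[[-0.026,0,0.0055],0],[[-0.028,0,0.006],0]]}}

```text
clock: 4.9
position: [0.6083, -0.0864, 0.0545]
eef_rot: [0.353, -3.122, -0.0]
wrist_force: [-1.0, 0.4, 0.4]
opening: 0.0003
```

Call:
{"fn": "step_arm", "kwargs": {"rows": [[[-0.001,0,0.0002],0],[[-0.002,0,0.0004],0],[[-0.003,0,0.0006],0],[[-0.004,0,0.0008],0]]}}

```text
clock: 5.23
position: [0.6121, -0.0856, 0.0538]
eef_rot: [-0.353, 3.122, 0.0]
wrist_force: [-1.5, -0.4, -0.1]
opening: 0.0004
```

Run:
```python
from h import *
a=robot.snapshot('scene')
v=cv2.resize(a[230:370,100:300],(800,560),interpolation=cv2.INTER_CUBIC)
cv2.imwrite('pics/c4.png',v[:,:,::-1]);o=robot.get_obs();print(o['position'],o['wrist_force'])
```

```text
[ 0.61227179 -0.08547915  0.05374524] [-0.0503066   0.53198251 -0.66154791]
```

View pics/c4.png

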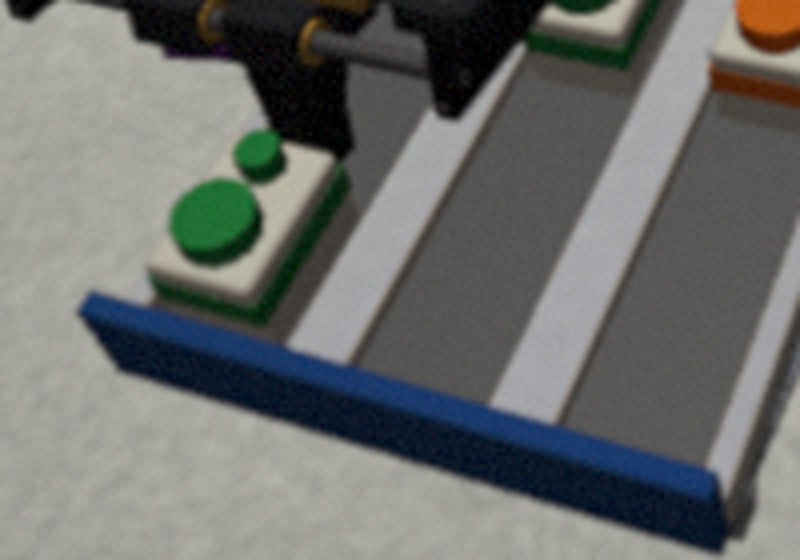

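Pack A's cap is at (215,220) in the crop and its lower front edge is still a few mm from the stop. I'll creep in and watch the force.

Call:
{"fn": "step_arm", "kwargs": {"rows": [[[-0.002,0,0.0004],0],[[-0.004,0,0.0008],0],[[-0.005,0,0.001],0],[[-0.006,0,0.0012],0]]}}

```text
clock: 5.62
position: [0.6181, -0.0841, 0.0525]
eef_rot: [-0.353, 3.122, 0.0]
wrist_force: [-0.7, 0.5, -0.5]
opening: 0.0007
```

Call:
{"fn": "step_arm", "kwargs": {"rows": [[[-0.001,0,0.0002],0],[[-0.002,0,0.0004],0]]}}

```text
clock: 5.78
position: [0.6199, -0.0837, 0.0521]
eef_rot: [0.353, -3.122, -0.0]
wrist_force: [0.8, -0.0, -1.0]
opening: 0.0006
```

Call:
{"fn": "step_arm", "kwargs": {"rows": [[[-0.001,0,0.0002],0],[[-0.002,0,0.0004],0]]}}

```text
clock: 5.95
position: [0.6219, -0.0833, 0.0517]
eef_rot: [-0.353, 3.122, 0.0]
wrist_force: [-0.6, 0.7, -0.5]
opening: 0.0004
```

Call:
{"fn": "step_arm", "kwargs": {"rows": [[[-0.001,0,0.0002],0],[[-0.002,0,0.0004],0]]}}

```text
clock: 6.12
position: [0.6224, -0.0833, 0.0513]
eef_rot: [0.352, -3.119, -0.001]
wrist_force: [-7.2, -0.7, 6.0]
opening: 0.0006
```

Call:
{"fn": "step_arm", "kwargs": {"rows": [[[-0.001,0,0.0002],0],[[-0.001,0,0.0002],0]]}}

```text
clock: 6.28
position: [0.6225, -0.0833, 0.0514]
eef_rot: [0.351, -3.117, -0.001]
wrist_force: [-8.4, 0.0, 6.7]
opening: 0.0004
```

Run:
```python
from h import *
a=robot.snapshot('scene')
v=cv2.resize(a[230:340,100:250],(750,550),interpolation=cv2.INTER_CUBIC)
cv2.imwrite('pics/c5.png',v[:,:,::-1]);o=robot.get_obs();print(o['position'],o['wrist_force'])
```

```text
[ 0.62244347 -0.08325698  0.05134518] [-7.82263757 -0.66779809  6.55070604]
```

View pics/c5.png

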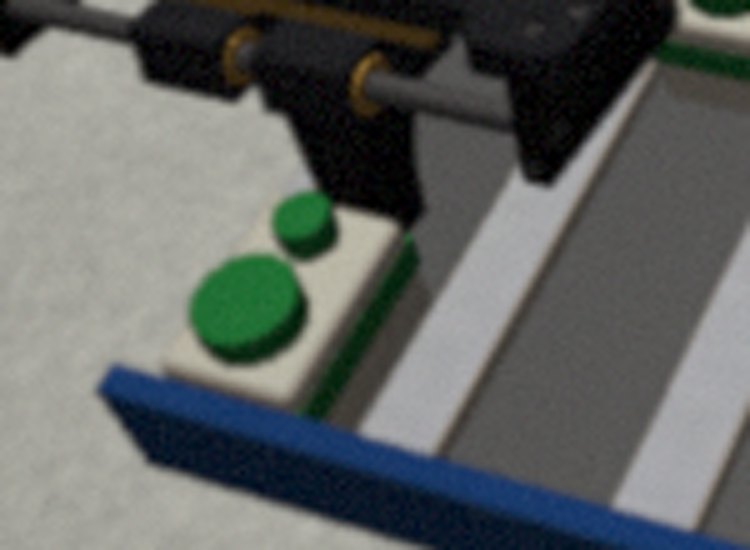

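The force rose to about 8 N and the picture shows pack A's front flush with the stop (edge at (165,370)-(305,405), parallel to it). I'll retreat up the slope, lift, and move over the middle lane.

Call:
{"fn": "step_arm", "kwargs": {"rows": [[[0.005,0,-0.001],0],[[0.02,0,-0.005],0],[[0.04,0,-0.012],0],[[0.05,0,-0.04],0],[[0.05,0,-0.08],0],[[0.06,0,-0.12],0],[[0.09,0.01,-0.15],0],[[0.12,0.03,-0.15],0],[[0.145,0.055,-0.15],0],[[0.165,0.077,-0.15],0],[[0.165,0.077,-0.15],0],[[0.165,0.077,-0.15],0],[[0.165,0.077,-0.15],0]]}}

```text
clock: 7.42
position: [0.4477, -0.0447, 0.2018]
eef_rot: [-0.352, 3.119, 0.0]
wrist_force: [0.5, -0.5, -0.2]
opening: 0.0003
```

Run:
```python
from h import *
a=robot.snapshot('scene');b=robot.snapshot('side')
o=robot.get_obs();print(o['position'],o['wrist_force'],np.round(o['joint_positions'],2))
cs=[cal('scene'),cal('side')]
for im in(a,b):print([x for x in blobs(im,40,85,25,90,30)[0]][1:])
print(tool(tr(.425,-.1444,.086)))
```

```text
[ 0.44776334 -0.04521572  0.20135211] [-0.55397527 -0.6229489   0.37414848] [-0.47 -0.13  0.48  1.97  0.06  1.29  1.78]
[(356, [149.1, 291.0]), (344, [247.1, 220.3]), (186, [251.3, 237.6]), (146, [172.2, 296.1]), (114, [160.6, 274.2])]
[(250, [223.9, 185.0]), (245, [156.2, 157.9]), (214, [235.5, 203.2]), (192, [164.2, 173.1]), (86, [241.7, 184.1])]
[0.0012 0.0005 0.1154]
```

Call:
{"fn": "step_arm", "kwargs": {"rows": [[[0,0,0.04],0],[[0,0,0.08],0],[[0,0,0.1],0],[[0,0,0.115],0],[[0,0,0.115],0],[[0,0,0.115],0]]}}

```text
clock: 8.02
position: [0.4468, -0.0453, 0.0856]
eef_rot: [0.351, -3.12, 0.002]
wrist_force: [0.6, -0.4, 0.5]
opening: 0.0008
```

Call:
{"fn": "step_arm", "kwargs": {"rows": [[[-0.006,0,0.001],0],[[-0.012,0,0.003],0],[[-0.018,0,0.004],0],[[-0.024,0,0.005],0],[[-0.03,0,0.006],0],[[-0.036,0,0.008],0],[[-0.042,0,0.009],0],[[-0.048,0,0.01],0],[[-0.054,0,0.011],0],[[-0.06,0,0.013],0],[[-0.066,0,0.014],0],[[-0.072,0,0.015],0],[[-0.078,0,0.017],0],[[-0.084,0,0.018],0],[[-0.09,0,0.019],0],[[-0.096,0,0.02],0],[[-0.102,0,0.022],0],[[-0.108,0,0.023],0],[[-0.114,0,0.024],0],[[-0.12,0,0.026],0]]}}

```text
clock: 9.68
position: [0.5644, -0.0175, 0.0602]
eef_rot: [-0.353, 3.121, 0.0]
wrist_force: [-2.2, -0.3, 3.1]
opening: 0.0007
```

Call:
{"fn": "step_arm", "kwargs": {"rows": [[[-0.005,0,0.001],0],[[-0.01,0,0.002],0],[[-0.015,0,0.003],0],[[-0.02,0,0.004],0],[[-0.024,0,0.005],0],[[-0.028,0,0.006],0],[[-0.032,0,0.0068],0],[[-0.035,0,0.0075],0],[[-0.037,0,0.0078],0],[[-0.038,0,0.008],0]]}}

```text
clock: 10.52
position: [0.601, -0.0091, 0.0521]
eef_rot: [-0.353, 3.122, -0.0]
wrist_force: [-1.1, -0.9, 1.1]
opening: 0.0006
```

Call:
{"fn": "step_arm", "kwargs": {"rows": [[[-0.001,0,0.0002],0],[[-0.002,0,0.0004],0],[[-0.003,0,0.0006],0]]}}

```text
clock: 10.77
position: [0.6036, -0.0085, 0.0516]
eef_rot: [-0.353, 3.122, 0.0]
wrist_force: [-1.6, -0.4, 0.2]
opening: 0.0004
```

Call:
{"fn": "step_arm", "kwargs": {"rows": [[[-0.001,0,0.0002],0],[[-0.002,0,0.0004],0]]}}

```text
clock: 10.93
position: [0.6048, -0.0082, 0.0511]
eef_rot: [0.353, -3.12, -0.0]
wrist_force: [-5.2, -1.0, 6.2]
opening: 0.0001
```

Call:
{"fn": "step_arm", "kwargs": {"rows": [[[-0.001,0,0.0002],0],[[-0.001,0,0.0002],0]]}}

```text
clock: 11.1
position: [0.6049, -0.0083, 0.0511]
eef_rot: [0.352, -3.118, -0.001]
wrist_force: [-7.3, -1.0, 6.6]
opening: 0.001
```

Call:
{"fn": "step_arm", "kwargs": {"rows": [[[0.005,0,-0.001],0],[[0.02,0,-0.005],0],[[0.04,0,-0.012],0],[[0.05,0,-0.04],0],[[0.05,0,-0.08],0],[[0.06,0,-0.12],0],[[0.09,0,-0.15],0],[[0.12,0,-0.18],0],[[0.14,0,-0.2],0],[[0.14,0,-0.2],0],[[0.14,0,-0.2],0],[[0.14,0,-0.2],0]]}}

```text
clock: 12.1
position: [0.4705, -0.0386, 0.2506]
eef_rot: [-0.353, 3.12, 0.001]
wrist_force: [-0.6, 0.3, -0.4]
opening: 0.0002
```

Run:
```python
from h import *
a=robot.snapshot('scene');b=robot.snapshot('side')
v=np.hstack([cv2.resize(a[180:370,115:345],(400,330)),cv2.resize(b[125:305,80:300],(400,330))])
cv2.imwrite('pics/c6.png',v[:,:,::-1])
for im in(a,b):
    print(blobs(im,40,85,25,90,30)[0][1:],blobs(im,3,18,100,110,60)[0][:4])
cs=[cal('scene'),cal('side')]
o=robot.get_obs();print(o['clock'],o['position'],o['wrist_force'])
```

```text
[(531, [202.3, 300.5]), (357, [149.1, 291.1]), (125, [172.5, 295.4]), (113, [160.5, 274.3]), (98, [222.6, 308.8])] [(424, [295.1, 229.0]), (174, [292.8, 251.8])]
[(314, [141.8, 188.9]), (243, [156.3, 157.8]), (214, [150.8, 205.2]), (187, [164.5, 173.1])] [(992, [199.8, 22.9]), (657, [343.3, 13.4]), (324, [212.3, 222.9]), (275, [227.1, 241.0])]
12.2 [ 0.47011511 -0.03863756  0.24960617] [-0.30763968  0.53302745 -0.38475475]
```

View pics/c6.png

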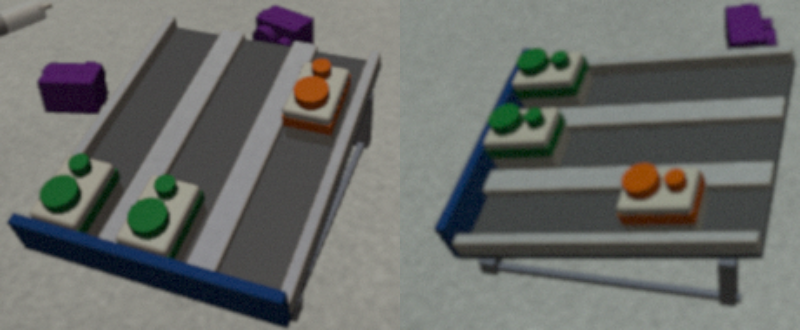

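Both green packs are upright against the stop (caps at (60,193) and (148,217) in the scene crop). The orange cap is still at (295,229), as at the start. Handing in.

```bash
python3 -c "
from station import robot
print(robot.job_done())"
```

```text
the job is handed in; nothing more can be done
None
```

I slid both green-capped packs (the outer lane and the middle lane) down to the blue stop, pushing low from behind with the closed fingers. I handed the job in at about 12 s on the robot's clock, with the arm lifted clear.

- **Seating:** the measured wrist force rose to about 10 N as each pack met the stop. The tool ended at the same distance down the slope in both lanes, within about 1 mm.
- **Final pictures:** the scene and side views show both packs upright and flush with the stop. Pack A had not moved after I released it. I did not re-measure pack B after its release, beyond that last pair of pictures.
- **Left alone:** the orange pack's cap stayed at the same pixel, (295,229). The purple blocks look unmoved in the pictures.

No check failed or disagreed.

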